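Lay the breakfast tray and the snack tray

ROBOT

A 6-joint arm with a two-finger parallel gripper is mounted at the origin on a cart in front of the work surface, level with it; the furniture and walls round the work are solid. World frame = base frame: x ahead of the robot, y to its left, z up, the work surface at z = 0. Lengths are in m, angles in rad, forces in N, time in s.
With the tool pointing down it reaches from about 0.275 to 0.775 m from the base axis. Payload 14.6 kg.
Tool frame: the origin (TCP) lies at the very end of the fingers, on their centre line; the grasp point (between the pads) lies ctrl.grip_depth behind it (ctrl.grip_depth is the distance from the TCP to the grasp point, in m); z points along the fingers, y is the line along which they close (so a half turn about z gives the same grasp; the last joint's range is limited). The gripper opens to 85 mm and grips with 20 to 120 N. Pads are 22 mm wide; open, the fingers measure 114 mm over their backs; the gripper's body (76 mm by 85 mm) begins 54 mm behind the grasp point. The pads swing forward as they close: fully open they stand 13 mm farther back than shut.
Start: joints at [1.082, 0.263, -0.048, 1.259, 0, 1.415], TCP at [0.172, 0.496, 0.191] pointing down, gripper open.
Joint ranges: [-2.65, 2.65], [-0.89, 1.7], [-1.18, 1.37], [-2.13, 2.11], [-1.35, 1.29], [-3.14, 3.14]. Speed limits (rad/s): [1.89, 1.89, 2.57, 2.79, 3.14, 3.14].

INTERFACE

Orientations are given as a unit quaternion [x, y, z, w].
In Python, from plant import ctrl gives the robot as it stands.
- The arm moves only by the tool step_arm, never from a script. Its argument "rows" is text: rows parted by semicolons, each of 5 numbers parted by spaces: the shift along the world's x, y, z in m, then the turn about the world's z in degrees, then the opening, from 0 (shut) to 1 (fully open). A call has 1 to 20 rows; each row is the pose to reach, as a shift and turn from the pose commanded when the call began; what a row does not reach only later rows make up. A row lasts 1/8 s, in which the tool goes at most 62.5 mm and 10.7 degrees, less where a joint would pass 70% of its speed; a pose out of reach is approached as far as the arm can. A call with a gripper value outside its range is refused whole. The fingers move at their own pace and stop on an object; "newtons" is the grip in N (left out, the last holds). Time passes only in rows, so rows that repeat a pose let the fingers close. It gives the time, the measured TCP pose, the force, the opening and the grip force at its end, in the units of the state.
- ctrl.get_state(): the state, without advancing time (a new reading comes with each control period).
- ctrl.grab_frame(name): name is "side" or "top"; returns a dict with "img" (400x640x3 uint8, red, green, blue), "fx", "fy", "cx", "cy" (pixels), "extrinsics" (4x4, takes a point from camera to world coordinates). Camera axes: x right, y down, z forward; pixel columns grow to the right and rows downward; lengths in m; the calibration is good to about 2 mm. A picture is of the moment at which its call begins. There is no depth.
- ctrl.finish_job(): hands the job in; it is judged then, once.
The state is a dict: "t": time; "joint_positions": joint angles; "joint_vel": joint speeds; "tau": joint torques, N m; "position": TCP position; "tool_rot": TCP orientation; "force": force on the tool from outside, world axes, zero at the start; "ft_torque": the same for the moment, N m; "grip_width": opening from 0.0 (shut) to 1.0 (fully open); "grip_force": force on a finger pad.
Only numpy, scipy, OpenCV 4.12 (cv2) and the standard library are available. Lean on these libraries where they do the work, as an engineer would, in place of code of your own. Each camera call takes 0.05 s, during which the arm holds its last target. There are 200 camera calls.

TASK

Lay the two trays from what stands on the worktop. The yellow breakfast tray gets the egg, seated in the ring of its fruit well, the teaspoon lying flat in its cutlery groove and the green-capped seasoning jar standing in its plain round well; the blue snack tray gets the mandarin in the ring of its fruit well and the drink can standing in its plain round well. Leave the lime and the food tin where they are.

Things in the scene. Friction and masses are not known exactly. Their poses are not given: they have to be found in the camera images.
- yellow_tray: Breakfast tray: yellow, fixed, 184 (x) x 124 (y) x 12 mm. Origin: centre of its underside; own x along its length. Its wells are 6 mm deep (floors at z = 6 mm): round plain jar well, 66 mm wide, centre at own (x, y) = (47, 22.5) mm; round fruit well, 66 mm wide, at (-47, 22.5), with a seat ring (34 mm inside, 45 outside, 6 high) in its middle; cutlery groove 160 (x) x 38 (y), at (0, -35.5).
- blue_tray: Snack tray: blue, from the same mould as the yellow one (same size, origin, axes and wells: plain jar well at own (47, 22.5) mm, fruit well with seat ring at (-47, 22.5) mm, groove at (0, -35.5) mm, which stays empty). Both lie flat, at most 0.1 rad off square, plain well far from the robot. Behind them: the oven, handle at x = 0.58 m, and a wall unit from x = 0.6 m on, above z = 0.5 m.
- seasoning_jar: Clear seasoning jar with a green cap and a red and white label, stands upright: 46 mm across, 106 mm tall, 0.11 kg. Origin: centre of its underside; z up.
- drink_can: Tall slim drink can, orange and white with pictures of oranges, stands upright: 53 mm across, 134 mm tall, 0.27 kg. Origin: centre of its underside; z up.
- egg_center (a point): Brown egg (hard-boiled, solid) lying on its side: 57 mm long (own x axis), 44 mm across and 44 mm high, 0.06 kg. This point is its middle, 22 mm above the worktop at the start.
- mandarin_center (a point): Orange mandarin: 55 mm across, 48 mm high, 0.06 kg. This point is its middle, 24 mm above the worktop at the start.
- teaspoon: Short steel teaspoon lying flat: 138 mm long (own x axis), 28 mm wide at the bowl, about 22 mm at its middle, 12 mm high, 0.02 kg; widest at half its height, so grip it low, across its middle. Origin: middle of its outline, on its underside; z up.
- lime_center (a point): Green lime, 53 x 46 mm, 48 mm high, loose. Not needed. This point is its middle, 24 mm above the worktop. It stands before the dish rack, which fills the worktop from x = 0.43 m on between y = -0.17 and 0.36.
- food_tin: Short wide food tin, green and white label with a bare metal top, 58 mm across, 72 mm tall, loose. Not needed. Origin: centre of its underside; z up.

How it is judged:
By the outcome, as a careful person would: the job done as asked, in the order asked, and still so for the second after the job is handed in, with the robot touching nothing.
It also fails if it takes over 150 s, if anything falls off the work surface, if the arm or the gripper's body presses on something with over 40 N, if the wrist force passes 120 N, or if a joint passes its speed limit or range.

## Working session

There is one attempt and no reset: what is moved stays moved. The work goes in short steps, Python scripts to look and compute and a tool call to move; the robot and the scene stay as the last step left them, time stands still between calls to the robot, and variables do not carry over. Pictures are saved under pics/ and viewed, at most 14 in all, crops included, and the job is handed in when it is done.

Besides the shell and the picture viewer there is one more tool, called after "Call:" as name(argument=value, ...) on one line, values as JSON. step_arm: Moves the arm, as the interface text tells. Its arguments: {"type":"object","properties":{"rows":{"type":"string"},"newtons":{"type":"number"}},"required":["rows"]}

```bash
mkdir -p pics; cat > h.py <<'E'
import numpy as np, cv2
from plant import ctrl
def grab(n,save=None):
    f=ctrl.grab_frame(n)
    if save: cv2.imwrite('pics/'+save,f['img'][:,:,::-1])
    np.save('/tmp/%s.npy'%n,f,allow_pickle=True); return f
def load(n): return np.load('/tmp/%s.npy'%n,allow_pickle=True).item()
def ray(f,u,v):
    T=np.array(f['extrinsics']); d=T[:3,:3]@np.array([(u-f['cx'])/f['fx'],(v-f['cy'])/f['fy'],1]); return T[:3,3],d
def pix(f,u,v,z):
    o,d=ray(f,u,v); return (o+d*(z-o[2])/d[2]).round(4)
def proj(f,p):
    T=np.array(f['extrinsics']); q=T[:3,:3].T@(np.array(p)-T[:3,3]); return np.array([f['fx']*q[0]/q[2]+f['cx'],f['fy']*q[1]/q[2]+f['cy']]).round(1)
E
python3 - <<'E'
from h import *
for n in('top','side'):
    f=grab(n,n+'0.png');print(n,f['fx'],f['cx'],f['cy'],np.round(f['extrinsics'],3))
print(ctrl.grip_depth,ctrl.get_state())
E
```

```text
top 445.59179071484294 320.50656811153834 191.32766117262497 [[ 0.008 -0.989  0.145  0.286]
 [-1.    -0.008 -0.002 -0.016]
 [ 0.003 -0.145 -0.989  1.396]
 [ 0.     0.     0.     1.   ]]
side 438.82724461632426 318.64454716251026 201.80608463740404 [[ 0.555 -0.614  0.561 -0.259]
 [-0.832 -0.413  0.37  -0.526]
 [ 0.004 -0.672 -0.74   1.032]
 [ 0.     0.     0.     1.   ]]
0.0187 {'t': 0.1, 'joint_positions': array([ 1.08171329e+00,  2.63465983e-01, -4.88625599e-02,  1.25937347e+00,
       -9.31469298e-06,  1.41549348e+00]), 'joint_vel': array([ 0.00040999, -0.00238318,  0.0003563 , -0.00129142, -0.00101235,
       -0.00012979]), 'tau': array([ 3.32635609e-03, -6.38576102e+01,  3.85063219e+01,  1.00353261e-02,
       -7.26272947e-05, -2.44632849e-05]), 'position': array([0.17188058, 0.4957827 , 0.19088192]), 'tool_rot': array([ 1.66116444e-01,  9.86106040e-01, -4.31015576e-04, -1.38973755e-04]), 'force': array([-0.55368414,  0.67922096, -0.88222132]), 'ft_torque': array([-0.03212701,  0.05739254,  0.05824212]), 'grip_force': 0.0, 'grip_width': 0.9972788380186017}
```

View pics/top0.png

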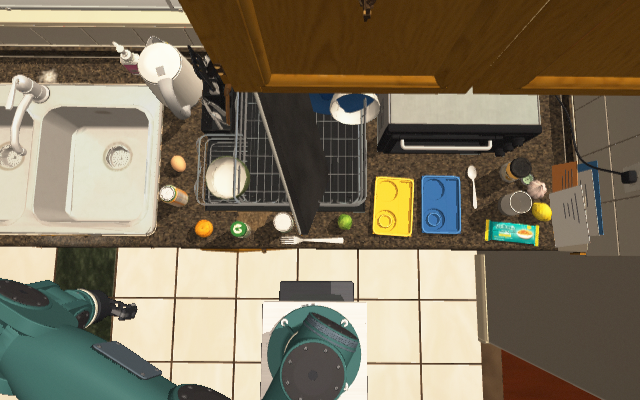

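View pics/side0.png

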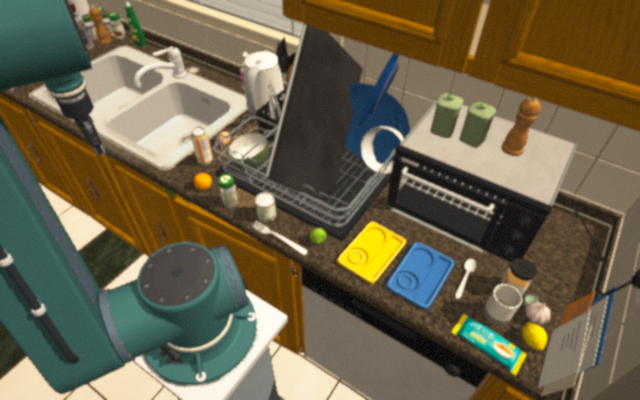

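Top view: egg (178,163), can (174,195), mandarin (204,228), jar with green cap (239,228), tin (283,222), lime (345,221), yellow tray (393,206), blue tray (440,205), teaspoon (473,186). I'll enlarge the areas for measuring.

```bash
python3 - <<'E'
from h import *
t=load('top')['img'][:,:,::-1]
cv2.imwrite('pics/c1.png',cv2.resize(t[145:245,150:300],None,fx=5,fy=5,interpolation=cv2.INTER_CUBIC))
cv2.imwrite('pics/c2.png',cv2.resize(t[155:245,365:490],None,fx=6,fy=6,interpolation=cv2.INTER_CUBIC))
f=load('top')
hsv=cv2.cvtColor(t,cv2.COLOR_BGR2HSV)
def seg(lo,hi,box,z,name,rect=True):
    x0,y0,x1,y1=box
    m=cv2.inRange(hsv[y0:y1,x0:x1],np.array(lo),np.array(hi))
    n,l,s,c=cv2.connectedComponentsWithStats(m); k=1+np.argmax(s[1:,4]); m=(l==k).astype(np.uint8)
    ys,xs=np.nonzero(m); P=np.array([pix(f,a+x0,b+y0,z)[:2] for a,b in zip(xs,ys)])*1000
    r=cv2.minAreaRect(P.astype(np.float32))
    M=cv2.PCACompute(P,None)[1][0]
    print(name,s[k],'mean',P.mean(0).round(1),'rect',np.round(r[0],1),np.round(r[1],1),round(r[2],1),'axis deg',np.degrees(np.arctan2(M[1],M[0])).round(1),'cpx',c[k]+[x0,y0])
seg((20,120,90),(35,255,255),(365,165,420,245),.012,'yellow')
seg((100,100,60),(120,255,255),(415,165,470,245),.012,'blue')
seg((5,60,90),(25,200,255),(165,150,192,176),.022,'egg')
seg((5,180,120),(22,255,255),(192,215,218,240),.024,'mand')
seg((0,0,140),(180,60,255),(462,158,485,215),.006,'spoon')
seg((35,80,40),(85,255,255),(225,215,255,242),.106,'jarcap')
seg((35,80,40),(85,255,255),(330,205,360,235),.024,'lime')
E
```

```text
yellow [   7   11   42   61 2119] mean [ 444.5 -243.3] rect [ 445.  -244.9] [124.  185.1] 86.5 axis deg -3.2 cpx [392.30155734 205.78574799]
blue [   6   10   40   59 2282] mean [ 449.7 -393.9] rect [ 450.8 -394.4] [122.5 183.3] 88.6 axis deg -1.3 cpx [440.40797546 204.49780894]
egg [  0   0  27  24 350] mean [579.4 428.8] rect [577.7 430.8] [73.9 84.5] 0.5 axis deg 48.8 cpx [178.52857143 160.94857143]
mand [  3   5  18  17 249] mean [369.5 340.1] rect [369.5 340.2] [49.2 52.7] 0.6 axis deg 70.4 cpx [203.53815261 227.98393574]
spoon [  5   8  10  43 180] mean [ 519.1 -499.9] rect [ 507.7 -502.4] [134.8  26.9] 6.8 axis deg 3.3 cpx [472.68888889 183.16111111]
jarcap [  5   6  17  16 174] mean [363.3 218.6] rect [363.8 219.3] [43.4 46.5] 0.7 axis deg 83.2 cpx [238.23563218 228.64942529]
lime [  8   9  14  16 152] mean [395.1 -95.1] rect [393.9 -92.9] [42.8 43. ] 79.3 axis deg 34.5 cpx [345.13815789 220.76973684]
```

View pics/c1.png

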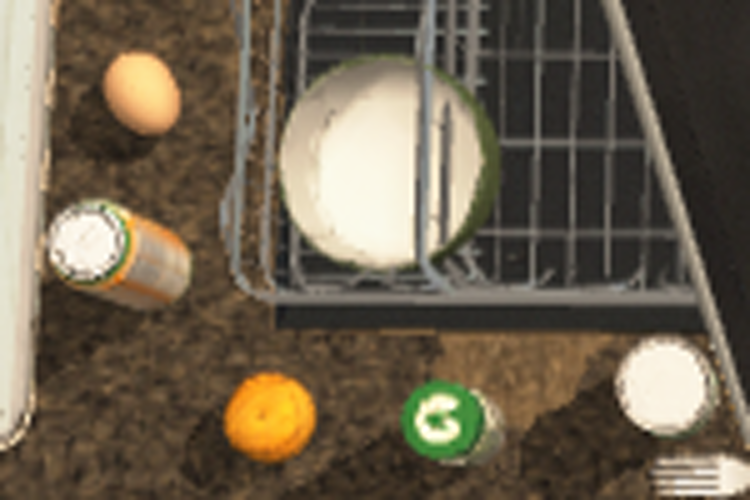

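View pics/c2.png

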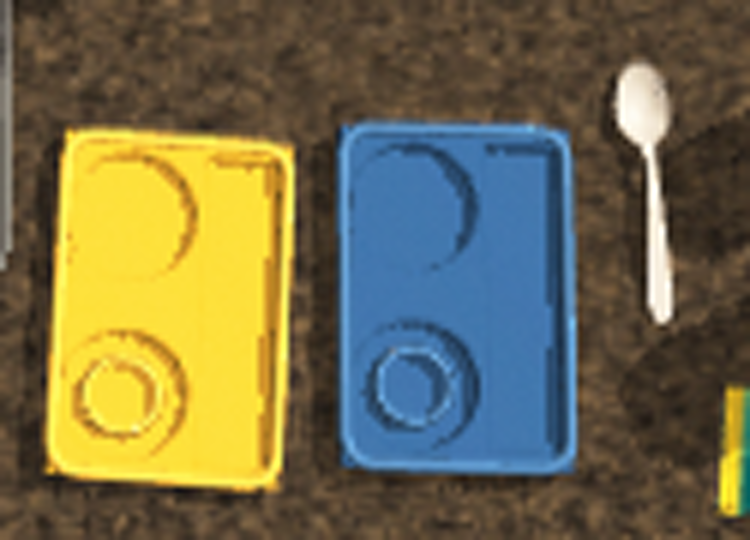

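```bash
python3 - <<'E'
from h import *
fs,ft=load('side'),load('top')
a=cv2.resize(fs['img'][15:225,180:420,::-1],None,fx=2.5,fy=2.5,interpolation=cv2.INTER_CUBIC)
b=cv2.resize(ft['img'][85:245,240:340,::-1],None,fx=2,fy=3.28,interpolation=cv2.INTER_CUBIC)
b=cv2.resize(b,(200,525)); cv2.imwrite('pics/c3.png',np.hstack([a,b]))
def seg(f,lo,hi,box,z,name):
    hsv=cv2.cvtColor(f['img'],cv2.COLOR_RGB2HSV)
    x0,y0,x1,y1=box
    m=cv2.inRange(hsv[y0:y1,x0:x1],np.array(lo),np.array(hi))
    n,l,s,c=cv2.connectedComponentsWithStats(m); k=1+np.argmax(s[1:,4]); m=(l==k).astype(np.uint8)
    ys,xs=np.nonzero(m); P=np.array([pix(f,a+x0,b+y0,z)[:2] for a,b in zip(xs,ys)])*1000
    r=cv2.minAreaRect(P.astype(np.float32)); M=cv2.PCACompute(P,None)[1][0]
    print(name,s[k],'mean',P.mean(0).round(1),'rect',np.round(r[0],1),np.round(r[1],1),round(r[2],1),'axis',np.degrees(np.arctan2(M[1],M[0])).round(1),'cpx',(c[k]+[x0,y0]).round(1))
seg(fs,(20,120,90),(35,255,255),(325,210,415,290),.010,'yellow')
seg(fs,(100,100,60),(120,255,255),(380,230,460,315),.010,'blue')
seg(ft,(5,90,120),(18,200,255),(167,150,190,176),.022,'egg top')
seg(fs,(5,90,120),(18,200,255),(214,126,234,150),.022,'egg side')
seg(fs,(5,180,120),(22,255,255),(190,168,215,195),.024,'mand side')
seg(fs,(35,80,40),(85,255,255),(212,170,240,200),.100,'cap side')
seg(fs,(0,0,140),(180,60,255),(450,250,480,305),.006,'spoon side')
for n,u,v in(('ringY',118,395),('ringB',412,385),('wellY',130,215),('wellB',412,207)): print(n,pix(ft,(u+.5)/6-.5+365,(v+.5)/6-.5+155,.012 if 'ring' in n else .009))
U=lambda u,v:((u+.5)/5-.5+150,(v+.5)/5-.5+145)
print('cantop',pix(ft,*U(88,243),.134),'jartop',pix(ft,*U(442,420),.106),'tintop',pix(ft,*U(666,386),.072), 'egg',pix(ft,*U(142,93),.022))
# spoon ends
for u,v in((641,64),(661,322)): print('sp',pix(ft,(u+.5)/6-.5+365,(v+.5)/6-.5+155,.006))
E
```

```text
yellow [  11   10   71   64 2558] mean [ 442.2 -245.7] rect [ 446.7 -244.6] [136.  196.1] 86.7 axis -3.5 cpx [371.6 251.2]
blue [   6   12   68   68 2650] mean [ 446.8 -394.8] rect [ 450.6 -393.8] [126.8 187.8] 88.6 axis -1.0 cpx [420.2 274.9]
egg top [  4   5  15  17 137] mean [570.5 430.4] rect [572.9 430.1] [52.4 44.1] 2.7 axis 37.0 cpx [177.9 163.7]
egg side [  3   3  15  17 138] mean [576.4 431.8] rect [577.9 433.7] [95.  46.9] 61.2 axis 54.9 cpx [224.4 137.5]
mand side [  4   4  18  18 229] mean [370.9 341.8] rect [372.2 342.1] [80.7 54.6] 44.1 axis 55.2 cpx [202.3 180.8]
cap side [  5   3  18  16 172] mean [362.9 218.7] rect [364.8 221.3] [66.2 48.5] 60.4 axis 60.2 cpx [225.7 180.6]
spoon side [  5   8  21  41 283] mean [ 513.6 -499.4] rect [ 507.  -500.8] [143.4  29. ] 6.2 axis 4.3 cpx [465.3 276.4]
ringY [ 0.3982 -0.2175  0.012 ]
ringB [ 0.4046 -0.3702  0.012 ]
wellY [ 0.493  -0.2254  0.009 ]
wellB [ 0.4985 -0.3737  0.009 ]
cantop [0.4611 0.4199 0.134 ] jartop [0.3635 0.2193 0.106 ] tintop [0.3867 0.0931 0.072 ] egg [0.5722 0.4301 0.022 ]
sp [ 0.5767 -0.4983  0.006 ]
sp [ 0.4392 -0.5031  0.006 ]
```

View pics/c3.png

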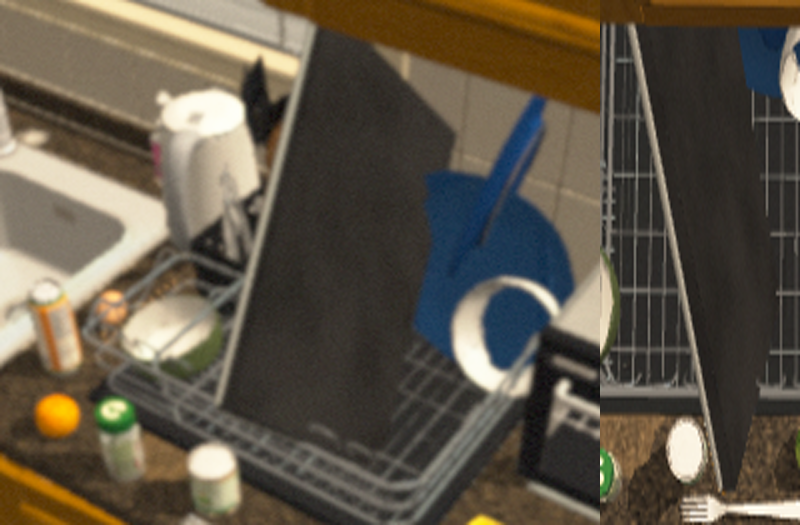

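```bash
python3 - <<'E'
from h import *
fs,ft=load('side'),load('top')
for z in np.arange(0,.7,.1):
    p=pix(ft,303,234,z); print(p,proj(fs,p))
s=ctrl.get_state()
print('board left edge far')
for z in np.arange(0,.5,.1):
    p=pix(ft,255,93,z); print(p,proj(fs,p))
E
```

```text
[0.3546 0.0351 0.    ] [275.1 230. ]
[0.3497 0.0315 0.1   ] [272.6 209.6]
[0.3448 0.0279 0.2   ] [269.7 186.4]
[0.3398 0.0243 0.3   ] [266.5 159.8]
[0.3349 0.0206 0.4   ] [262.7 129.2]
[0.33  0.017 0.5  ] [258.3  93.3]
[0.3251 0.0134 0.6   ] [253.1  50.8]
board left edge far
[0.813  0.1983 0.    ] [315.4 130.8]
[0.7752 0.183  0.1   ] [312.9 115.3]
[0.7374 0.1677 0.2   ] [310.1  97.7]
[0.6997 0.1523 0.3   ] [307.   77.3]
[0.6619 0.137  0.4   ] [303.2  53.7]
```

Near board corner at about (0.34, 0.03, 0.24), so I'll cross it at z ≈ 0.38. Egg at (0.573, 0.431), long axis about 40°, so close along about 129°.

Call:
step_arm(rows="0.401 -0.065 0 58 0.75;0.401 -0.065 0 58 0.75;0.401 -0.065 0 58 0.75;0.401 -0.065 0 58 0.75;0.401 -0.065 0 58 0.75;0.401 -0.065 0 58 0.75;0.401 -0.065 0 58 0.75;0.401 -0.065 0 58 0.75;0.401 -0.065 0 58 0.75;0.401 -0.065 0 58 0.75;0.401 -0.065 -0.05 58 0.75;0.401 -0.065 -0.1 58 0.75;0.401 -0.065 -0.13 58 0.75;0.401 -0.065 -0.13 58 0.75", newtons=25)

```text
t: 1.85
position: [0.571, 0.4308, 0.0599]
tool_rot: [-0.333, 0.943, -0.0, -0.002]
force: [-0.3, -0.1, 0.8]
grip_width: 0.753
grip_force: 0.0
```

```bash
python3 - <<'E'
from h import *
fs,ft=grab('side'),grab('top')
a=cv2.resize(fs['img'][85:195,160:280,::-1],(400,366),interpolation=cv2.INTER_CUBIC)
b=cv2.resize(ft['img'][125:235,135:255,::-1],(400,366),interpolation=cv2.INTER_CUBIC)
cv2.imwrite('pics/d1.png',np.hstack([a,b]))
E
```

```text
(no output)
```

View pics/d1.png

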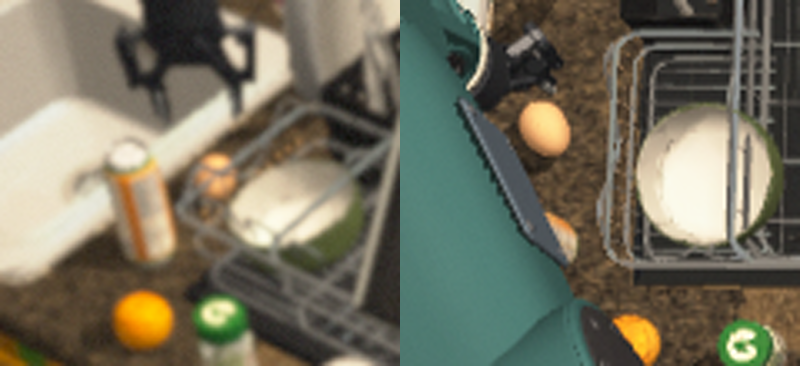

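```bash
python3 - <<'E'
from h import *
fs,ft=load('side'),load('top');s=ctrl.get_state();print(s['position'],s['joint_positions'],s['t'])
for p in(s['position'],s['position']+[0,0,.1],[.573,.431,.022]):
    a,b=proj(fs,p),proj(ft,p);print(p,a,b,'in pic',(a-[160,85])*3.33,(b-[135,125])*3.33+[400,0])
E
```

```text
[0.57294269 0.43161094 0.06293582] [ 5.32169613e-01  6.48558890e-01  2.54040069e-01  1.17482499e+00
  2.83372481e-05 -1.46958678e-01] 1.95
[0.57294269 0.43161094 0.06293582] [221.9 128.9] [173.3 160.2] in pic [206.127 146.187] [527.539 117.216]
[0.57294269 0.43161094 0.16293582] [217.2 105.1] [161.9 152.6] in pic [190.476  66.933] [489.577  91.908]
[0.573, 0.431, 0.022] [223.9 138. ] [177.7 162.9] in pic [212.787 176.49 ] [542.191 126.207]
```

The fingertips appear higher in the side view (~y 112) than the predicted TCP (~146), so I'll check this at larger scale before descending.

```bash
python3 - <<'E'
from h import *
fs,ft=grab('side'),grab('top');s=ctrl.get_state()
th=np.radians(128.9);d=np.array([np.cos(th),np.sin(th),0])
out=[]
for f,(x0,y0) in((fs,(185,80)),(ft,(140,120))):
    k=8;a=cv2.resize(f['img'][y0:y0+70,x0:x0+50,::-1],None,fx=k,fy=k,interpolation=cv2.INTER_CUBIC)
    a=cv2.convertScaleAbs(a,alpha=1.6,beta=15)
    for q,c in((0,(0,255,0)),(.032,(0,0,255)),(-.032,(255,0,0))):
        u=(proj(f,s['position']+q*d)-[x0,y0]+.5)*k; cv2.circle(a,tuple(int(i) for i in u),4,c,-1)
    out.append(a)
cv2.imwrite('pics/d2.png',np.hstack(out))
E
```

```text
(no output)
```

View pics/d2.png

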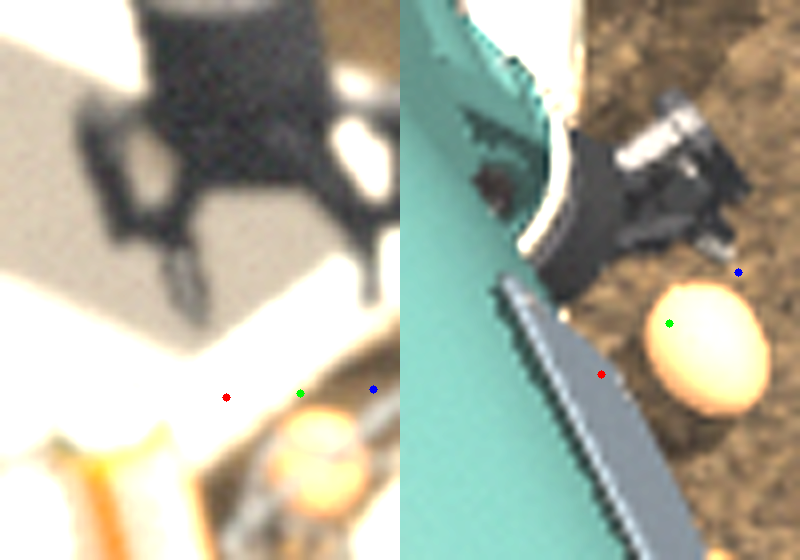

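Tips are back and up because the fingers are open, and horizontally they straddle the egg as expected. Descending and gripping.

Call:
step_arm(rows="0 0 -0.02 0 0.75;0 0 -0.04 0 0.75;0 0 -0.055 0 0.75;0 0 -0.055 0 0.75;0 0 -0.055 0 0.3;0 0 -0.055 0 0.3;0 0 -0.055 0 0.3;0 0 -0.055 0 0.3;0 0 -0.055 0 0.3;0 0 -0.055 0 0.3", newtons=25)

```text
t: 3.3
position: [0.573, 0.431, 0.0063]
tool_rot: [-0.333, 0.943, -0.0, -0.0]
force: [-0.1, -0.1, -0.0]
grip_width: 0.302
grip_force: 0.0
```

```bash
cat > look.py <<'E'
from h import *
import sys
def look(name,sc,tc,w=50,h=70,k=8):
    fs,ft=grab('side'),grab('top');s=ctrl.get_state();out=[]
    for f,(x0,y0) in((fs,sc),(ft,tc)):
        a=cv2.resize(f['img'][y0:y0+h,x0:x0+w,::-1],None,fx=k,fy=k,interpolation=cv2.INTER_CUBIC)
        u=(proj(f,s['position'])-[x0,y0]+.5)*k; cv2.circle(a,tuple(int(i) for i in u),4,(0,255,0),-1)
        out.append(a)
    cv2.imwrite('pics/'+name,np.hstack(out))
a=sys.argv; look(a[1],(int(a[2]),int(a[3])),(int(a[4]),int(a[5])))
E
python3 look.py d3.png 195 90 140 120
```

```text
(no output)
```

View pics/d3.png

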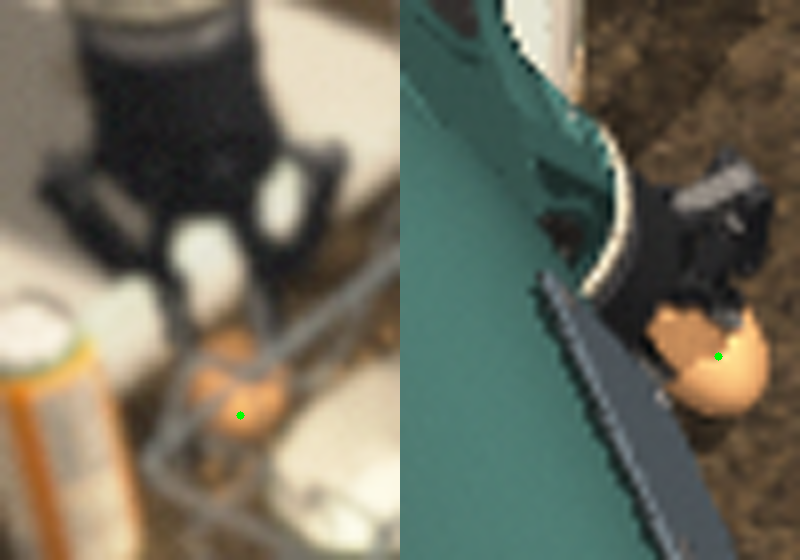

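```bash
python3 - <<'E'
from h import *
fs,ft=load('side'),load('top')
for z in(.01,.03,.05,.07):print(z,'L',pix(fs,195+175/8-.5,90+345/8-.5,z),'R',pix(fs,195+268/8-.5,90+340/8-.5,z),'topR',pix(ft,140+335/8-.5,120+325/8-.5,z))
print(np.abs(np.array(ctrl.get_state()['position'])),ctrl.get_state()['joint_positions'])
E
```

```text
0.01 L [0.5907 0.4861 0.01  ] R [0.6172 0.4532 0.01  ] topR [0.5847 0.4238 0.01  ]
0.03 L [0.5741 0.4663 0.03  ] R [0.6001 0.4341 0.03  ] topR [0.5804 0.4175 0.03  ]
0.05 L [0.5574 0.4465 0.05  ] R [0.5829 0.4149 0.05  ] topR [0.5761 0.4111 0.05  ]
0.07 L [0.5408 0.4267 0.07  ] R [0.5658 0.3957 0.07  ] topR [0.5718 0.4048 0.07  ]
[0.57300614 0.43102992 0.00625253] [ 5.31426179e-01  6.81951392e-01  1.61103118e-01  1.04999207e+00
  1.84605742e-05 -1.47054178e-01]
```

Egg unmoved. Triangulating the fingertips gives z ≈ 0.048 at a reported z of 0.006, with xy correct. The fingers closed above the egg, so the reported height reads about 40 mm low. I'll go by the images and descend guarded.

Call:
step_arm(rows="0 0 0 0 0.75;0 0 0 0 0.75;0 0 0 0 0.75;0 0 0 0 0.75;0 0 -0.01 0 0.75;0 0 -0.02 0 0.75;0 0 -0.025 0 0.75;0 0 -0.03 0 0.75;0 0 -0.03 0 0.75", newtons=25)

```text
t: 4.53
position: [0.5728, 0.4309, -0.0241]
tool_rot: [-0.333, 0.943, -0.0, -0.0]
force: [0.0, 0.6, -0.6]
grip_width: 0.75
grip_force: 0.0
```

Call:
step_arm(rows="0 0 -0.004 0 0.75;0 0 -0.008 0 0.75;0 0 -0.008 0 0.75;0 0 -0.008 0 0.6;0 0 -0.008 0 0.4;0 0 -0.008 0 0.4;0 0 -0.008 0 0.4;0 0 -0.008 0 0.4", newtons=25)

```text
t: 5.52
position: [0.5731, 0.4312, -0.0313]
tool_rot: [-0.333, 0.943, 0.0, 0.0]
force: [-2.1, -1.0, 5.8]
grip_width: 0.486
grip_force: 25.3
```

Gripped at 41 mm opening. Lift, retract, then cross high.

Call:
step_arm(rows="0 0 0.04 0 0.4;0 0 0.09 0 0.4;0 0 0.13 0 0.4;-0.04 -0.025 0.15 0 0.4;-0.09 -0.055 0.18 0 0.4;-0.14 -0.085 0.21 0 0.4;-0.17 -0.1 0.25 0 0.4;-0.2 -0.13 0.29 0 0.4;-0.23 -0.16 0.33 0 0.4;-0.25 -0.19 0.37 0 0.4;-0.27 -0.23 0.38 0 0.4;-0.27 -0.28 0.38 0 0.4;-0.26 -0.33 0.38 0 0.4;-0.25 -0.38 0.38 0 0.4;-0.24 -0.43 0.38 0 0.4;-0.225 -0.48 0.38 0 0.4;-0.21 -0.53 0.38 0 0.4;-0.19 -0.59 0.36 0 0.4;-0.174 -0.6495 0.32 0 0.4;-0.174 -0.6495 0.26 0 0.4")

```text
t: 8.02
position: [0.3999, -0.2209, 0.2336]
tool_rot: [-0.331, 0.943, -0.001, 0.001]
force: [0.7, -0.3, -1.3]
grip_width: 0.483
grip_force: 25.7
```

Call:
step_arm(rows="0 0 -0.05 0 0.4;0 0 -0.1 0 0.4;0 0 -0.13 0 0.4;0 0 -0.13 0 0.4;0 0 -0.13 0 0.4")

```text
t: 8.65
position: [0.3993, -0.2178, 0.1059]
tool_rot: [-0.333, 0.943, -0.001, 0.0]
force: [-0.3, -0.5, -0.0]
grip_width: 0.485
grip_force: 25.8
```

```bash
python3 - <<'E'
from h import *
print(ctrl.get_state()['position'],ctrl.get_state()['grip_width'])
E
python3 look.py d4.png 335 185 365 165
```

```text
[ 0.39925712 -0.21780952  0.10585212] 0.4851625913806547
```

View pics/d4.png

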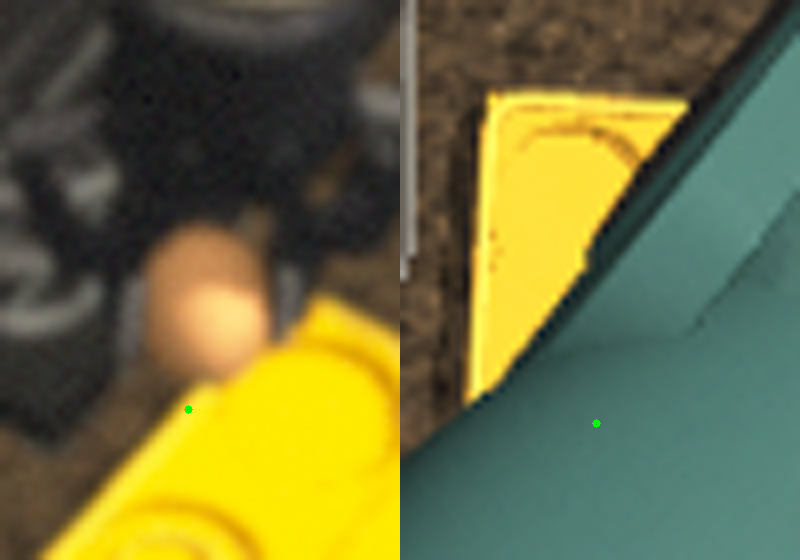

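```bash
python3 - <<'E'
from h import *
fs=load('side')
for z in(.14,.15,.16,.17,.18):print(pix(fs,360.75,222.25,z),'tipR',pix(fs,335+290/8,185+345/8,z-.02),proj(fs,[.3993,-.2178,z]))
E
```

```text
[ 0.418  -0.2124  0.14  ] tipR [ 0.4311 -0.2388  0.12  ] [359.  227.7]
[ 0.4104 -0.2159  0.15  ] tipR [ 0.4236 -0.2419  0.13  ] [359.2 225.3]
[ 0.4028 -0.2194  0.16  ] tipR [ 0.416  -0.2451  0.14  ] [359.5 222.8]
[ 0.3952 -0.223   0.17  ] tipR [ 0.4084 -0.2482  0.15  ] [359.8 220.3]
[ 0.3876 -0.2265  0.18  ] tipR [ 0.4009 -0.2514  0.16  ] [360.1 217.8]
```

Egg held; its centre is about 0.055 above the reported z. The tips sit near egg-bottom level and can't enter the well, so I'll lower until just above the tray and release gently.

Call:
step_arm(rows="0 -0.0005 -0.05 0 0.4;0 -0.0005 -0.09 0 0.4;0 -0.0005 -0.11 0 0.4;0 -0.0005 -0.117 0 0.4;0 -0.0005 -0.117 0 0.4;0 -0.0005 -0.117 0 0.4")

```text
t: 9.5
position: [0.3994, -0.2184, -0.0114]
tool_rot: [-0.333, 0.943, -0.001, 0.0]
force: [-0.3, -0.1, -0.0]
grip_width: 0.486
grip_force: 25.8
```

Call:
step_arm(rows="0 0 -0.002 0 0.4;0 0 -0.004 0 0.4;0 0 -0.004 0 0.4")

```text
t: 9.88
position: [0.3986, -0.2178, -0.0165]
tool_rot: [-0.333, 0.943, 0.0, -0.0]
force: [-0.2, -0.4, -0.3]
grip_width: 0.485
grip_force: 25.8
```

Call:
step_arm(rows="0 0 -0.002 0 0.4;0 0 -0.004 0 0.4;0 0 -0.004 0 0.4")

```text
t: 10.25
position: [0.3986, -0.2178, -0.0205]
tool_rot: [-0.333, 0.943, 0.0, -0.0]
force: [-0.6, 0.3, -0.7]
grip_width: 0.481
grip_force: 25.8
```

Call:
step_arm(rows="0 0 -0.001 0 0.4;0 0 -0.003 0 0.4;0 0 -0.003 0 0.4")

```text
t: 10.62
position: [0.3978, -0.2187, -0.023]
tool_rot: [-0.333, 0.943, -0.001, -0.001]
force: [-11.4, -4.5, 14.8]
grip_width: 0.486
grip_force: 26.8
```

Contact. Back up 1 mm and open slowly.

Call:
step_arm(rows="0 0 0.001 0 0.48;0 0 0.001 0 0.5;0 0 0.001 0 0.52;0 0 0.001 0 0.54;0 0 0.001 0 0.56;0 0 0.001 0 0.6;0 0 0.001 0 0.66;0 0 0.001 0 0.72;0 0 0.001 0 0.72")

```text
t: 11.75
position: [0.3987, -0.2178, -0.0224]
tool_rot: [-0.333, 0.943, 0.0, -0.0]
force: [0.0, 1.3, 0.5]
grip_width: 0.717
grip_force: 0.0
```

Call:
step_arm(rows="0 0 0.03 0 0.75;0 0 0.07 0 0.75;0 0 0.12 0 0.75;0 0 0.17 0 0.75;0.01 -0.05 0.2 20 0.6;0.03 -0.1 0.2 30 0.6;0.06 -0.15 0.2 30 0.6;0.08 -0.2 0.2 30 0.6;0.1 -0.25 0.2 30 0.6;0.109 -0.282 0.2 30 0.6;0.109 -0.282 0.2 30 0.6")

```text
t: 13.12
position: [0.5077, -0.5016, 0.1759]
tool_rot: [-0.565, 0.825, 0.001, -0.0]
force: [0.3, -0.0, 0.3]
grip_width: 0.603
grip_force: 0.0
```

```bash
sed -i 's/w=50,h=70,k=8/w=70,h=62,k=5.7/' look.py; sed -i 's/^a=sys.argv.*/a=sys.argv; look(a[1],(int(a[2]),int(a[3])),(int(a[4]),int(a[5])))\nprint(ctrl.get_state()["position"])/' look.py; python3 look.py d5.png 325 215 360 180
```

```text
[ 0.50754483 -0.49958153  0.1771913 ]
```

View pics/d5.png

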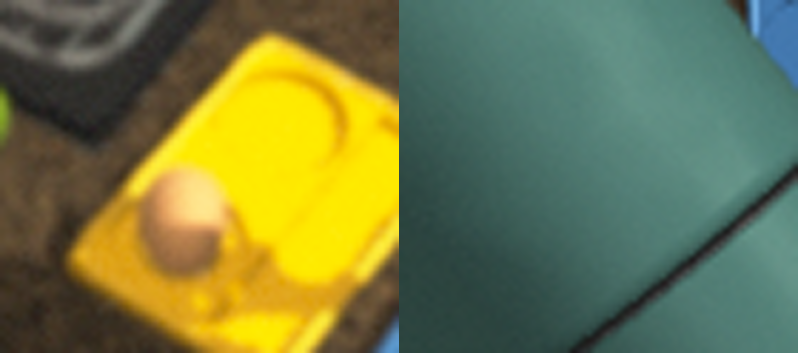

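Egg sits in the fruit well at side-view pixel about (357,253). I'll check that against the ring numerically, and the spoon too.

```bash
cat >> h.py <<'E'
def seg(f,lo,hi,box,z,name,pr=True):
    hsv=cv2.cvtColor(f['img'],cv2.COLOR_RGB2HSV); x0,y0,x1,y1=box
    m=cv2.inRange(hsv[y0:y1,x0:x1],np.array(lo),np.array(hi))
    n,l,s,c=cv2.connectedComponentsWithStats(m)
    if n<2: print(name,'none');return
    k=1+np.argmax(s[1:,4]); ys,xs=np.nonzero(l==k)
    print(name,s[k][:4]+[x0,y0,0,0],s[k][4],'cpx',(c[k]+[x0,y0]).round(1),'->',pix(f,*(c[k]+[x0,y0]),z))
E
python3 - <<'E'
from h import *
fs=load('side')
for z in(.024,.027,.030):print('egg target proj',z,proj(fs,[.399,-.2185,z]),pix(fs,356.8,253.4,z))
seg(fs,(3,60,70),(19,190,255),(340,235,372,270),.028,'egg')
s=ctrl.get_state();print(s['joint_positions'].round(3))
E
```

```text
egg target proj 0.024 [356.1 253.9] [ 0.4016 -0.2192  0.024 ]
egg target proj 0.027 [356.2 253.3] [ 0.3996 -0.2201  0.027 ]
egg target proj 0.03 [356.3 252.7] [ 0.3976 -0.221   0.03  ]
egg [349 245  16  19] 175 cpx [355.5 255.2] -> [ 0.3916 -0.2206  0.028 ]
[-0.892  0.614  0.496  1.454  0.    -2.094]
```

Egg is seated in the ring. Next the teaspoon: centre about (0.508, -0.5005), axis about 3°.

Call:
step_arm(rows="0 0 0 -10 0.45;0 0 0 -20 0.45;0 0 0 -30 0.45;0 0 0 -40 0.45;0 0 0 -50 0.45;0 0 -0.03 -60 0.45;0 0 -0.07 -66 0.45;0 0 -0.12 -66 0.45;0 0 -0.16 -66 0.45;0 0 -0.18 -66 0.45;0 0 -0.193 -66 0.45;0 0 -0.193 -66 0.45")

```text
t: 14.72
position: [0.5076, -0.4992, -0.0153]
tool_rot: [-0.025, 1.0, 0.0, -0.0]
force: [0.2, 0.2, -0.0]
grip_width: 0.454
grip_force: 0.0
```

Call:
step_arm(rows="0 0 -0.004 0 0.45;0 0 -0.008 0 0.45;0 0 -0.011 0 0.45;0 0 -0.011 0 0.45")

```text
t: 15.22
position: [0.5076, -0.4998, -0.0266]
tool_rot: [-0.025, 1.0, 0.0, -0.0]
force: [0.2, -0.2, -0.4]
grip_width: 0.452
grip_force: 0.0
```

Call:
step_arm(rows="0 0 -0.001 0 0.35;0 0 -0.001 0 0.28;0 0 -0.001 0 0.2;0 0 -0.001 0 0.15;0 0 -0.001 0 0.15;0 0 -0.001 0 0.15", newtons=25)

```text
t: 15.98
position: [0.5077, -0.4999, -0.0274]
tool_rot: [-0.025, 1.0, -0.0, 0.0]
force: [-0.2, 0.1, 0.3]
grip_width: 0.151
grip_force: 0.0
```

Call:
step_arm(rows="0 0 0 0 0.25;0 0 0 0 0.45;0 0 0 0 0.45;0 0 0 0 0.45;0 0 -0.003 0 0.45;0 0 -0.005 0 0.45;0 0 -0.005 0 0.45")

```text
t: 16.85
position: [0.5076, -0.4997, -0.0327]
tool_rot: [-0.025, 1.0, 0.0, -0.0]
force: [-0.3, 0.5, 0.1]
grip_width: 0.446
grip_force: 0.0
```

Call:
step_arm(rows="0 0 0 0 0.35;0 0 0 0 0.28;0 0 0 0 0.24;0 0 0 0 0.2;0 0 0 0 0.15;0 0 0 0 0.15;0 0 0 0 0.15")

```text
t: 17.73
position: [0.5079, -0.5001, -0.0315]
tool_rot: [-0.025, 1.0, -0.0, 0.0]
force: [-2.9, 1.6, 8.9]
grip_width: 0.153
grip_force: 7.9
```

Call:
step_arm(rows="0 0 0.001 0 0.05;0 0 0.002 0 0.05;0 0 0.002 0 0.05;0 0 0.002 0 0.05")

```text
t: 18.23
position: [0.5086, -0.5009, -0.0287]
tool_rot: [-0.025, 1.0, -0.001, 0.001]
force: [-0.1, -0.1, 13.1]
grip_width: 0.05
grip_force: 6.3
```

```bash
python3 look.py d6.png 430 240 440 150; python3 -c "
from h import *
for n in('side','top'): print(proj(load(n),ctrl.get_state()['position']))"
```

```text
[ 0.50861895 -0.50089347 -0.02874751]
[462.1 284.5]
[469.5 188.1]
```

View pics/d6.png

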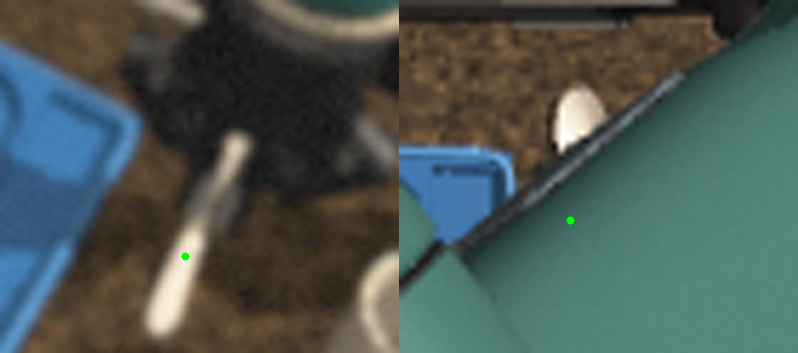

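The fingers closed on top of the spoon (upward force 13 N), so the true tip is about 41 mm above the reported z. Open and go lower, guarded.

Call:
step_arm(rows="0 0 0.01 0 0.3;0 0 0.01 0 0.45;0 0 0.01 0 0.45;0 0 0.01 0 0.45;0 0 0 0 0.45;0 0 -0.004 0 0.45;0 0 -0.008 0 0.45;0 0 -0.009 0 0.45;0 0 -0.009 0 0.45")

```text
t: 19.45
position: [0.5077, -0.4999, -0.0394]
tool_rot: [-0.025, 1.0, -0.0, -0.0]
force: [0.7, 0.6, -0.4]
grip_width: 0.45
grip_force: 0.0
```

Call:
step_arm(rows="0 0 -0.001 0 0.45;0 0 -0.002 0 0.45;0 0 -0.002 0 0.35;0 0 -0.002 0 0.25;0 0 -0.002 0 0.15;0 0 -0.002 0 0.15;0 0 -0.002 0 0.15")

```text
t: 20.32
position: [0.5085, -0.5004, -0.0398]
tool_rot: [-0.025, 1.0, -0.001, 0.001]
force: [-0.6, 3.3, 14.2]
grip_width: 0.243
grip_force: 26.2
```

Spoon gripped (20.6 mm). Carry it to the groove at (0.443, -0.280), turned to -3.4°.

Call:
step_arm(rows="0 0 0.02 0 0.15;0 0 0.05 0 0.15;0 0 0.09 0 0.15;0 0.02 0.11 0 0.15;-0.01 0.06 0.11 -2 0.15;-0.03 0.11 0.11 -4 0.15;-0.05 0.16 0.11 -6.4 0.15;-0.065 0.2 0.11 -6.4 0.15;-0.065 0.22 0.11 -6.4 0.15;-0.065 0.22 0.11 -6.4 0.15;-0.065 0.22 0.11 -6.4 0.15")

```text
t: 21.7
position: [0.4433, -0.2805, 0.0685]
tool_rot: [0.031, 1.0, -0.0, 0.0]
force: [-0.2, -0.6, 0.3]
grip_width: 0.241
grip_force: 24.5
```

```bash
python3 look.py d7.png 340 205 375 165; python3 -c "
from h import *
fs=load('side')
for p in([.443,-.28,.006],[.523,-.285,.012],[.363,-.275,.012],[.443,-.28,.085],[.512,-.284,.085],[.374,-.276,.085]): print(p,(proj(fs,p)-[340,205]+.5)*5.7)"
```

```text
[ 0.44303348 -0.28071029  0.06834637]
[0.443, -0.28, 0.006] [243.96 299.25]
[0.523, -0.285, 0.012] [327.75 189.81]
[0.363, -0.275, 0.012] [156.75 401.28]
[0.443, -0.28, 0.085] [262.77 202.92]
[0.512, -0.284, 0.085] [335.73 112.86]
[0.374, -0.276, 0.085] [184.11 298.68]
```

View pics/d7.png

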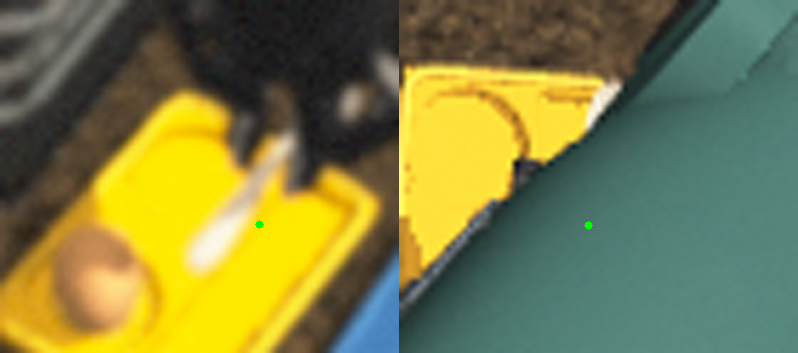

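Spoon held level, the near end agreeing with z ≈ 0.11. Lowering.

Call:
step_arm(rows="0 0 -0.04 0 0.15;0 0 -0.07 0 0.15;0 0 -0.085 0 0.15;0 0 -0.09 0 0.15;0 0 -0.09 0 0.15")

```text
t: 22.42
position: [0.4428, -0.2803, -0.0213]
tool_rot: [0.031, 1.0, 0.0, -0.0]
force: [-0.2, 0.4, 1.0]
grip_width: 0.238
grip_force: 24.5
```

Call:
step_arm(rows="0 0 -0.002 0 0.15;0 0 -0.004 0 0.15;0 0 -0.004 0 0.15")

```text
t: 22.8
position: [0.4428, -0.2799, -0.0253]
tool_rot: [0.031, 1.0, -0.0, 0.0]
force: [0.1, 0.1, 0.1]
grip_width: 0.237
grip_force: 24.5
```

Call:
step_arm(rows="0 0 -0.002 0 0.15;0 0 -0.003 0 0.15;0 0 -0.003 0 0.15")

```text
t: 23.18
position: [0.4427, -0.2798, -0.0285]
tool_rot: [0.031, 1.0, 0.0, -0.0]
force: [-0.5, -0.0, -0.5]
grip_width: 0.234
grip_force: 24.5
```

Call:
step_arm(rows="0 0 -0.001 0 0.15;0 0 -0.003 0 0.15;0 0 -0.003 0 0.15")

```text
t: 23.55
position: [0.4426, -0.2798, -0.0316]
tool_rot: [0.031, 1.0, 0.0, -0.0]
force: [0.5, 0.9, -0.5]
grip_width: 0.241
grip_force: 24.5
```

Call:
step_arm(rows="0 0 -0.001 0 0.15;0 0 -0.002 0 0.15;0 0 -0.002 0 0.15")

```text
t: 23.92
position: [0.4429, -0.28, -0.0328]
tool_rot: [0.031, 1.0, -0.0, 0.0]
force: [-2.1, 3.5, 11.6]
grip_width: 0.239
grip_force: 31.3
```

Contact with the groove floor. Open slightly, lift, head for the jar.

Call:
step_arm(rows="0 0 0.001 0 0.26;0 0 0.001 0 0.3;0 0 0.001 0 0.32;0 0 0.001 0 0.32;0 0 0.01 0 0.32;0 0 0.03 0 0.32;0 0 0.07 0 0.5;-0.01 0.01 0.12 0 0.75;-0.02 0.03 0.18 0 0.75;-0.04 0.06 0.24 0 0.75;-0.06 0.1 0.3 0 0.75;-0.08 0.15 0.35 0 0.75;-0.1 0.2 0.375 0 0.75;-0.113 0.25 0.375 0 0.75;-0.118 0.3 0.375 0 0.75;-0.123 0.35 0.375 0 0.75;-0.12 0.4 0.375 0 0.75;-0.1 0.45 0.34 0 0.75;-0.08 0.499 0.29 0 0.75;-0.0795 0.499 0.24 0 0.75")

```text
t: 26.42
position: [0.3643, 0.2215, 0.2057]
tool_rot: [0.029, 1.0, 0.0, 0.001]
force: [0.3, 0.6, -0.3]
grip_width: 0.75
grip_force: 0.0
```

Call:
step_arm(rows="0 0 0 0 0.75;0 0 0 0 0.75")

```text
t: 26.68
position: [0.364, 0.219, 0.209]
tool_rot: [0.031, 1.0, 0.0, 0.001]
force: [0.7, 0.5, 0.4]
grip_width: 0.749
grip_force: 0.0
```

```bash
python3 - <<'E'
from h import *
fs,ft=grab('side'),grab('top');print(ctrl.get_state()['position'])
seg(ft,(0,0,140),(180,60,255),(385,175,425,245),.010,'spoon top')
seg(fs,(0,0,140),(180,90,255),(355,215,415,290),.010,'spoon side')
seg(ft,(5,70,90),(18,190,255),(372,205,398,238),.028,'egg top')
seg(ft,(35,80,40),(85,255,255),(225,215,255,242),.106,'jarcap')
seg(fs,(35,80,40),(85,255,255),(212,170,240,200),.100,'cap side')
im=ft['img'][165:245,360:430,::-1];a=cv2.resize(im,None,fx=7,fy=7,interpolation=cv2.INTER_CUBIC)
b=cv2.resize(fs['img'][212:292,335:412,::-1],None,fx=7,fy=7,interpolation=cv2.INTER_CUBIC)[:,:310*2]
cv2.imwrite('pics/d8.png',cv2.resize(np.hstack([a,b]),None,fx=.74,fy=.74))
E
```

```text
[0.36458522 0.21906469 0.20922065]
spoon top [401 186   9  43] 153 cpx [404.8 202. ] -> [ 0.4568 -0.2829  0.01  ]
spoon side [370 240  27  34] 194 cpx [383.9 254.3] -> [ 0.451  -0.2804  0.01  ]
egg top [379 213  16  17] 148 cpx [385.2 221.9] -> [ 0.3923 -0.218   0.028 ]
jarcap [225 215  22  27] 176 cpx [231.5 229.3] -> [0.3614 0.2381 0.106 ]
cap side [217 173  18  16] 174 cpx [225.7 180.7] -> [0.3624 0.2184 0.1   ]
```

View pics/d8.png

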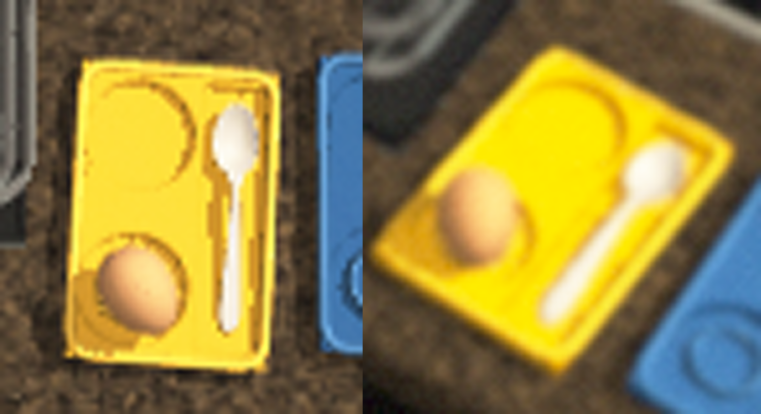

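Egg in the ring well and spoon in the groove, both confirmed. Now the jar.

Call:
step_arm(rows="0 0 -0.05 0 0.75;0 0 -0.1 0 0.75;0 0 -0.15 0 0.75;0 0 -0.185 0 0.75;0 0 -0.197 0 0.75;0 0 -0.197 0 0.75;0 0 -0.197 0 0.6;0 0 -0.197 0 0.45;0 0 -0.197 0 0.4;0 0 -0.197 0 0.4;0 0 -0.197 0 0.4", newtons=35)

```text
t: 28.15
position: [0.3644, 0.2196, 0.0109]
tool_rot: [0.031, 1.0, 0.001, 0.001]
force: [-0.4, 0.1, 9.9]
grip_width: 0.527
grip_force: 35.7
```

Call:
step_arm(rows="0 0 0.02 0 0.4;0 0 0.06 0 0.4;-0.005 0 0.12 0 0.4;-0.015 -0.01 0.18 0 0.4;-0.03 -0.03 0.24 0 0.4;-0.035 -0.06 0.3 0 0.4;-0.04 -0.1 0.34 0 0.4;-0.04 -0.15 0.355 0 0.4;-0.035 -0.2 0.355 0 0.4;-0.025 -0.25 0.355 0 0.4;-0.01 -0.3 0.34 0 0.4;0.02 -0.34 0.31 0 0.4;0.05 -0.38 0.28 0 0.4;0.08 -0.41 0.24 0 0.4;0.11 -0.435 0.2 0 0.4;0.1295 -0.444 0.16 0 0.4;0.1295 -0.444 0.12 0 0.4;0.1295 -0.444 0.08 0 0.4;0.1295 -0.444 0.08 0 0.4;0.1295 -0.444 0.08 0 0.4")

```text
t: 30.65
position: [0.4934, -0.2253, 0.0915]
tool_rot: [0.031, 1.0, -0.001, 0.001]
force: [-0.4, -0.8, 0.4]
grip_width: 0.523
grip_force: 35.5
```

```bash
python3 - <<'E'
from h import *
fs,ft=grab('side'),grab('top');p=np.array(ctrl.get_state()['position']);print(p)
print('expected cap',proj(fs,[p[0],p[1],p[2]-.01+.1]),'bottom',proj(fs,[p[0],p[1],p[2]-.01]),'well',proj(fs,[.4935,-.225,.006]))
seg(fs,(35,80,40),(85,255,255),(380,150,430,240),.100,'cap side')
seg(fs,(0,0,150),(180,60,255),(380,170,430,260),.100,'white side')
E
```

```text
[ 0.49364704 -0.22546561  0.09156128]
expected cap [380.5 196.1] bottom [376.7 220.3] well [373.9 236.7]
cap side [380 150  27  12] 196 cpx [392.6 154.7] -> [ 0.7463 -0.1429  0.1   ]
white side [402 170  28  16] 105 cpx [414.9 177.6] -> [ 0.6917 -0.2465  0.1   ]
```

Call:
step_arm(rows="0 0 -0.03 0 0.4;0 0 -0.055 0 0.4;0 0 -0.066 0 0.4;0 0 -0.07 0 0.4;0 0 -0.07 0 0.4")

```text
t: 31.38
position: [0.4932, -0.2251, 0.0204]
tool_rot: [0.031, 1.0, -0.0, 0.0]
force: [-0.6, -0.2, -0.6]
grip_width: 0.525
grip_force: 35.6
```

Call:
step_arm(rows="0 0 -0.002 0 0.4;0 0 -0.004 0 0.4;0 0 -0.004 0 0.4")

```text
t: 31.75
position: [0.4932, -0.2243, 0.0163]
tool_rot: [0.031, 1.0, 0.0, 0.001]
force: [-0.4, 5.9, 10.7]
grip_width: 0.525
grip_force: 34.0
```

Jar bottom is on the well floor. Release and go for the mandarin.

Call:
step_arm(rows="0 0 0.001 0 0.56;0 0 0.001 0 0.6;0 0 0.001 0 0.62;0 0 0.001 0 0.62;0 0 0.03 0 0.62;0 0 0.07 0 0.62;0 0 0.11 0 0.62;0 0 0.15 0 0.62;-0.02 0.015 0.2 0 0.7;-0.05 0.04 0.25 0 0.85;-0.09 0.07 0.3 0 0.85;-0.12 0.12 0.34 0 0.85;-0.15 0.17 0.35 0 0.85;-0.163 0.22 0.35 0 0.85;-0.168 0.27 0.35 0 0.85;-0.173 0.32 0.35 0 0.85;-0.173 0.37 0.34 0 0.85;-0.16 0.43 0.32 0 0.85;-0.14 0.49 0.28 0 0.85;-0.123 0.54 0.24 0 0.85")

```text
t: 34.25
position: [0.3652, 0.3035, 0.2654]
tool_rot: [0.03, 1.0, 0.0, 0.001]
force: [0.9, -0.2, -0.5]
grip_width: 0.853
grip_force: 0.0
```

Call:
step_arm(rows="0 0.026 -0.04 0 0.85;0 0.026 -0.08 0 0.85;0 0.026 -0.1 0 0.85;0 0.026 -0.1 0 0.85")

```text
t: 34.75
position: [0.3643, 0.3269, 0.1653]
tool_rot: [0.031, 1.0, -0.001, -0.001]
force: [-0.1, -0.6, 0.7]
grip_width: 0.851
grip_force: 0.0
```

```bash
python3 - <<'E'
from h import *
fs,ft=grab('side'),grab('top');p=np.array(ctrl.get_state()['position']);print(p)
seg(ft,(35,80,40),(85,255,255),(380,150,415,205),.112,'cap top')
seg(fs,(35,80,40),(85,255,255),(360,185,400,225),.106,'cap side')
seg(fs,(5,180,120),(22,255,255),(190,168,215,195),.024,'mand side')
seg(fs,(35,80,40),(85,255,255),(300,220,335,250),.024,'lime')
E
```

```text
[0.36533438 0.32743692 0.16707021]
cap top [383 179  16  16] 151 cpx [390.5 186.4] -> [ 0.4897 -0.2225  0.112 ]
cap side [369 207  18  18] 208 cpx [377.2 215.7] -> [ 0.4896 -0.2265  0.106 ]
mand side [194 172  18  18] 222 cpx [202.3 180.7] -> [0.3708 0.3421 0.024 ]
lime [312 226  15  18] 196 cpx [318.9 234.7] -> [ 0.3976 -0.0942  0.024 ]
```

Jar stands in its well. Descend on the mandarin at (0.370, 0.341).

Call:
step_arm(rows="0.005 0.014 -0.05 0 0.85;0.005 0.014 -0.1 0 0.85;0.005 0.014 -0.15 0 0.85;0.005 0.014 -0.185 0 0.85;0.005 0.014 -0.2 0 0.85;0.005 0.014 -0.201 0 0.85;0.005 0.014 -0.201 0 0.7;0.005 0.014 -0.201 0 0.55;0.005 0.014 -0.201 0 0.5;0.005 0.014 -0.201 0 0.5;0.005 0.014 -0.201 0 0.5", newtons=25)

```text
t: 36.22
position: [0.371, 0.3421, -0.0333]
tool_rot: [0.031, 1.0, 0.001, 0.001]
force: [-1.4, 0.8, 8.1]
grip_width: 0.601
grip_force: 24.6
```

Call:
step_arm(rows="0 0 0.04 0 0.5;0 0 0.1 0 0.5;-0.01 -0.01 0.16 0 0.5;-0.03 -0.03 0.22 0 0.5;-0.05 -0.07 0.28 0 0.5;-0.06 -0.11 0.34 0 0.5;-0.06 -0.16 0.38 0 0.5;-0.05 -0.21 0.39 0 0.5;-0.045 -0.26 0.39 0 0.5;-0.04 -0.31 0.39 0 0.5;-0.04 -0.36 0.39 0 0.5;-0.03 -0.41 0.38 0 0.5;-0.02 -0.46 0.36 0 0.5;-0.01 -0.51 0.34 0 0.5;0 -0.56 0.31 0 0.5;0.015 -0.61 0.28 0 0.5;0.03 -0.66 0.25 0 0.5;0.0345 -0.712 0.22 0 0.5;0.0345 -0.712 0.18 0 0.5;0.0345 -0.712 0.14 0 0.5")

```text
t: 38.72
position: [0.4045, -0.3713, 0.1047]
tool_rot: [0.031, 1.0, -0.0, 0.0]
force: [0.0, -0.4, -0.1]
grip_width: 0.599
grip_force: 26.7
```

Call:
step_arm(rows="0 0 0 0 0.5;0 0 0 0 0.5;0 0 0 0 0.5")

```text
t: 39.1
position: [0.4053, -0.3714, 0.1072]
tool_rot: [0.031, 1.0, -0.001, 0.001]
force: [0.6, 0.4, -0.7]
grip_width: 0.6
grip_force: 26.7
```

Call:
step_arm(rows="0 0.001 -0.05 0 0.5;0 0.001 -0.09 0 0.5;0 0.001 -0.115 0 0.5;0 0.001 -0.126 0 0.5;0 0.001 -0.126 0 0.5")

```text
t: 39.72
position: [0.4049, -0.37, -0.0202]
tool_rot: [0.031, 1.0, -0.0, 0.0]
force: [-0.2, -0.1, -0.5]
grip_width: 0.602
grip_force: 26.7
```

Call:
step_arm(rows="0 0 -0.002 0 0.5;0 0 -0.004 0 0.5;0 0 -0.004 0 0.5")

```text
t: 40.1
position: [0.4059, -0.3706, -0.0225]
tool_rot: [0.031, 1.0, -0.001, 0.002]
force: [0.1, 5.2, 22.6]
grip_width: 0.604
grip_force: 28.7
```

Call:
step_arm(rows="0 0 -0.001 0 0.5;0 0 -0.0025 0 0.5;0 0 -0.0025 0 0.5")

```text
t: 40.48
position: [0.4064, -0.3707, -0.0243]
tool_rot: [0.031, 1.0, -0.001, 0.002]
force: [1.0, 7.6, 33.7]
grip_width: 0.594
grip_force: 27.7
```

Contact with the ring. Back off, release gently, then cross to the can, turning so the fingers close along x (clear of the rack).

Call:
step_arm(rows="0 0 0.002 0 0.6;0 0 0.002 0 0.63;0 0 0.002 0 0.66;0 0 0.002 0 0.72;0 0 0.002 0 0.78;0 0 0.03 0 0.8;0 0 0.07 0 0.8;0 0 0.12 0 0.8;-0.01 0.02 0.17 0 0.8;-0.02 0.05 0.22 0 0.8;-0.03 0.09 0.27 10 0.8;-0.04 0.13 0.32 20 0.8;-0.05 0.18 0.36 30 0.8;-0.06 0.23 0.38 40 0.8;-0.065 0.28 0.38 50 0.8;-0.07 0.33 0.38 60 0.8;-0.075 0.38 0.38 70 0.8;-0.08 0.43 0.38 80 0.8;-0.08 0.48 0.37 90 0.8;-0.08 0.53 0.36 93 0.8")

```text
t: 42.98
position: [0.3242, 0.1621, 0.3326]
tool_rot: [-0.705, 0.709, -0.0, 0.0]
force: [1.1, -0.5, -0.4]
grip_width: 0.798
grip_force: 0.0
```

```bash
python3 - <<'E'
from h import *
fs,ft=grab('side'),grab('top');print(ctrl.get_state()['position'])
seg(ft,(5,180,120),(22,255,255),(415,200,450,240),.031,'mand top')
seg(fs,(5,180,120),(22,255,255),(390,260,425,300),.031,'mand side')
print('target',proj(ft,[.4045,-.3705,.031]),proj(fs,[.4045,-.3705,.031]))
print('can pred side top',proj(fs,[.461,.42,.134]),'bottom',proj(fs,[.461,.42,0]))
im=fs['img'][118:180,170:250,::-1]; tm=ft['img'][150:212,150:230,::-1]; c=fs['img'][225:287,385:450,::-1]
r=lambda a,k:cv2.resize(a,None,fx=k,fy=k,interpolation=cv2.INTER_CUBIC)
cv2.imwrite('pics/d9.png',np.hstack([r(im,4.5),r(tm,4.5)]))
E
```

```text
[0.32344701 0.16391624 0.33178707]
mand top [427 210  18  17] 231 cpx [435.5 218.1] -> [ 0.4049 -0.3724  0.031 ]
mand side [398 267  19  19] 248 cpx [406.3 276.5] -> [ 0.4058 -0.3693  0.031 ]
target [434.9 218.3] [406.5 277. ]
can pred side top [197.7 130.7] bottom [205.4 161.4]
```

View pics/d9.png

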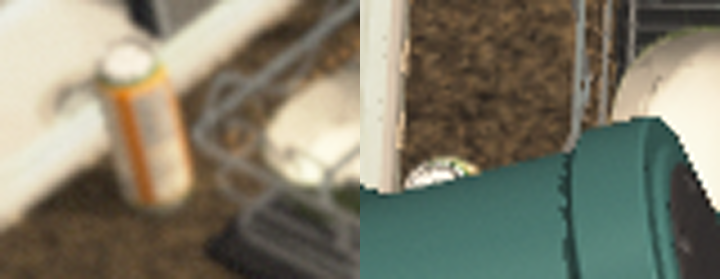

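Mandarin is seated on target; the can agrees with the prediction in the side view. Go for the can at (0.461, 0.4185).

Call:
step_arm(rows="0.02 0.05 -0.02 0 0.8;0.05 0.1 -0.05 0 0.8;0.08 0.15 -0.08 0 0.8;0.11 0.2 -0.11 0 0.8;0.137 0.25 -0.14 0 0.8;0.137 0.2565 -0.17 0 0.8;0.137 0.2565 -0.21 0 0.8;0.137 0.2565 -0.25 0 0.8;0.137 0.2565 -0.28 0 0.8;0.137 0.2565 -0.293 0 0.8;0.137 0.2565 -0.293 0 0.8")

```text
t: 44.45
position: [0.4616, 0.4164, 0.0397]
tool_rot: [-0.704, 0.711, 0.0, -0.0]
force: [-0.7, -0.3, 0.2]
grip_width: 0.802
grip_force: 0.0
```

Call:
step_arm(rows="0 0 0 0 0.7;0 0 0 0 0.6;0 0 0 0 0.5;0 0 0 0 0.5;0 0 0 0 0.5;0 0 0 0 0.5", newtons=45)

```text
t: 45.2
position: [0.4625, 0.4174, 0.0412]
tool_rot: [-0.704, 0.71, -0.0, 0.001]
force: [1.0, -1.6, 6.9]
grip_width: 0.589
grip_force: 46.1
```

Call:
step_arm(rows="0 0 0.03 0 0.5;0 0 0.08 0 0.5;0 0 0.13 0 0.5;-0.02 -0.02 0.18 0 0.5;-0.05 -0.06 0.23 0 0.5;-0.08 -0.1 0.28 0 0.5;-0.1 -0.14 0.32 0 0.5;-0.12 -0.18 0.34 0 0.5;-0.135 -0.23 0.345 -8 0.5;-0.14 -0.28 0.345 -16 0.5;-0.14 -0.33 0.345 -26 0.5;-0.14 -0.38 0.345 -36 0.5;-0.14 -0.43 0.345 -46 0.5;-0.13 -0.48 0.345 -56 0.5;-0.12 -0.53 0.34 -66 0.5;-0.1 -0.58 0.32 -76 0.5;-0.08 -0.63 0.3 -86 0.5;-0.05 -0.68 0.27 -93 0.5;-0.02 -0.73 0.24 -93 0.5;0.01 -0.77 0.21 -93 0.5")

```text
t: 47.7
position: [0.4712, -0.3536, 0.2503]
tool_rot: [0.031, 1.0, -0.0, 0.0]
force: [1.1, -0.0, -1.9]
grip_width: 0.59
grip_force: 48.2
```

Call:
step_arm(rows="0.027 -0.021 -0.03 0 0.5;0.027 -0.021 -0.07 0 0.5;0.027 -0.021 -0.11 0 0.5;0.027 -0.021 -0.14 0 0.5;0.027 -0.021 -0.14 0 0.5;0.027 -0.021 -0.14 0 0.5")

```text
t: 48.45
position: [0.498, -0.3732, 0.1123]
tool_rot: [0.031, 1.0, -0.001, 0.001]
force: [-0.1, -0.8, -1.3]
grip_width: 0.59
grip_force: 48.2
```

Call:
step_arm(rows="0 0 -0.03 0 0.5;0 0 -0.05 0 0.5;0 0 -0.06 0 0.5;0 0 -0.06 0 0.5")

```text
t: 48.95
position: [0.4978, -0.373, 0.0514]
tool_rot: [0.031, 1.0, -0.0, 0.0]
force: [-0.6, -0.7, -3.0]
grip_width: 0.591
grip_force: 48.3
```

Call:
step_arm(rows="0 0 -0.002 0 0.5;0 0 -0.005 0 0.5;0 0 -0.005 0 0.5")

```text
t: 49.32
position: [0.4982, -0.3733, 0.0471]
tool_rot: [0.031, 1.0, -0.001, 0.001]
force: [-1.8, 0.8, 9.8]
grip_width: 0.593
grip_force: 49.5
```

Contact exactly at the well-floor height. Release, retreat, verify.

Call:
step_arm(rows="0 0 0.001 0 0.62;0 0 0.001 0 0.66;0 0 0.001 0 0.7;0 0 0.001 0 0.7;0 0 0.03 0 0.7;0 0 0.07 0 0.7;0 0 0.11 0 0.7;0 0 0.15 0 0.7;-0.03 0.02 0.2 0 0.7;-0.06 0.06 0.25 0 0.7;-0.1 0.11 0.28 0 0.7;-0.14 0.16 0.31 0 0.7;-0.16 0.22 0.33 0 0.7;-0.165 0.28 0.33 0 0.7;-0.17 0.34 0.33 0 0.7;-0.18 0.4 0.33 0 0.7;-0.18 0.46 0.33 0 0.7;-0.18 0.52 0.33 0 0.7;-0.18 0.58 0.33 0 0.7;-0.18 0.64 0.33 0 0.7")

```text
t: 51.82
position: [0.3175, 0.2322, 0.376]
tool_rot: [0.031, 1.0, 0.0, 0.0]
force: [1.5, 0.0, 0.0]
grip_width: 0.698
grip_force: 0.0
```

```bash
python3 - <<'E'
from h import *
fs,ft=grab('side'),grab('top');print(ctrl.get_state()['position'])
seg(ft,(5,70,90),(18,190,255),(372,205,398,238),.028,'egg top')
seg(ft,(0,0,140),(180,60,255),(395,175,420,240),.010,'spoon top')
seg(ft,(35,80,40),(85,255,255),(380,150,415,205),.112,'cap top')
seg(fs,(35,80,40),(85,255,255),(360,185,400,225),.106,'cap side')
seg(ft,(5,180,120),(22,255,255),(415,205,450,240),.031,'mand top')
print('can exp top',proj(ft,[.498,-.373,.14]),proj(fs,[.498,-.373,.14]),'bot',proj(fs,[.498,-.373,.006]))
seg(ft,(0,0,130),(180,70,255),(425,155,470,200),.140,'can top')
seg(fs,(0,0,130),(180,90,255),(410,215,445,245),.140,'can side')
seg(ft,(35,80,40),(85,255,255),(330,205,360,235),.024,'lime top')
seg(ft,(0,0,150),(180,60,255),(268,210,297,236),.072,'tin top')
E
```

```text
[0.31672984 0.23516767 0.37511786]
egg top [379 213  16  17] 150 cpx [385.3 221.7] -> [ 0.3929 -0.2184  0.028 ]
spoon top [401 186   9  43] 151 cpx [404.8 202. ] -> [ 0.4565 -0.283   0.01  ]
cap top [383 179  16  16] 151 cpx [390.5 186.4] -> [ 0.4897 -0.2225  0.112 ]
cap side [369 206  18  19] 211 cpx [377.2 215.6] -> [ 0.4899 -0.2262  0.106 ]
mand top [427 210  18  17] 232 cpx [435.6 218.2] -> [ 0.4049 -0.3726  0.031 ]
can exp top [444.6 182.4] [429.7 229.1] bot [420.6 258.8]
can top [438 172  16  17] 179 cpx [445.6 180.1] -> [ 0.5048 -0.3759  0.14  ]
can side [410 216  35  25] 287 cpx [430.5 228.3] -> [ 0.5016 -0.3737  0.14  ]
lime top [338 214  14  16] 153 cpx [345.2 220.8] -> [ 0.3951 -0.0952  0.024 ]
tin top [273 213  20  19] 284 cpx [282.5 221.8] -> [0.3869 0.0939 0.072 ]
```

Everything checks except the can's lid reads about 5 mm far; I'll check for tilt by its edges.

```bash
python3 - <<'E'
from h import *
fs=load('side');I=fs['img']
hsv=cv2.cvtColor(I,cv2.COLOR_RGB2HSV)
notblue=~cv2.inRange(hsv,(95,90,40),(125,255,255))
# silhouette edges row by row vs predicted upright-can edges at two centre hypotheses
b=I.astype(int)
for v in range(216,272,4):
    print(v,' '.join('%s'%('B' if not notblue[v,u] else ('W' if hsv[v,u,2]>140 and hsv[v,u,1]<70 else 'O' if hsv[v,u,1]>=110 and hsv[v,u,2]>110 else '.')) for u in range(400,450)).replace(' ',''))
R=np.array(fs['extrinsics'])[:3,:3]; lat=np.array([R[0,0],R[1,0],0]);lat/=np.linalg.norm(lat)
for c in([.498,-.373],[.502,-.374]):
  for z in(.006,.04,.08,.12,.14):
    p=np.array([*c,z]);print(c,z,proj(fs,p-.0265*lat),proj(fs,p+.0265*lat))
E
```

```text
216 .....WWWWW........................................
220 ..............WWWWW...............................
224 .......................WWWWWWWWWWWWWWW............
228 .....................O.WWWWWWWWWWWWWWWWW..........
232 ....................OOOO..WWWWWWWWWWWWWWWWWWW.....
236 OOOO...............O.....OOOOOO.................WW
240 OOOOOOOO......................OOO....OOOO.........
244 OOOOOO.......BBBB............OOOOOOOOOO...........
248 OOO.......BBBBB.............OOOOOOOOOO............
252 ........BBBBBB.......WWW..OOOOOOOOOW.BB...........
256 .....BBBBBBBBB......WWW..OOOOOOOO.WBBBBBBBBBBBB...
260 ..BBBBBBBBBBBBBBB.......OOOOOOOO.BBBBBBBBBBBBBBBBB
264 BBBBBBBBBBBBBBBBBBBBBBBBBBBBBBBBBBBBBBBBBBBBBBBBBB
268 W.OOOOOOOOOOOOWWBBBBBBBBBBBBBBBBBBBBBBBBBBBBBBBBBB
[0.498, -0.373] 0.006 [411.3 258.8] [430.  258.8]
[0.498, -0.373] 0.04 [413.2 251.7] [432.3 251.7]
[0.498, -0.373] 0.08 [415.7 243. ] [435.2 243. ]
[0.498, -0.373] 0.12 [418.2 233.8] [438.3 233.9]
[0.498, -0.373] 0.14 [419.5 229.1] [439.9 229.1]
[0.502, -0.374] 0.006 [412.2 257.9] [430.9 258. ]
[0.502, -0.374] 0.04 [414.2 250.9] [433.3 250.9]
[0.502, -0.374] 0.08 [416.6 242.2] [436.2 242.2]
[0.502, -0.374] 0.12 [419.2 233. ] [439.3 233.1]
[0.502, -0.374] 0.14 [420.5 228.3] [440.8 228.3]
```

The edges run parallel to an upright can from base to lid, so it stands straight in its well.

```bash
python3 -c "
from plant import ctrl
print(ctrl.finish_job())"
```

```text
the job is handed in; nothing more can be done
None
```

I laid both trays in the order asked and handed the job in at about 52 s of robot time. The camera check before that showed all five items in their places and the lime and tin unmoved; the can reads about 5 mm off its well's centre, near the limit of its slack, but upright.

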